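# Back the ratchet wheel off one notch

### The job

The ratchet wheel on the test stand has been fed one notch too far. With a fingertip, push the blue tab to lift the pawl clear of the teeth, push the wheel back one notch by a black handle (its top moves towards the pawl), then push the pawl down again until it is fully home in the next notch. Pick nothing up, and leave the tools and parts lying around where they are.

Things in the scene. Friction and masses are not known exactly. Their poses are not given: they have to be found in the camera images.
- stand: fixed plywood base 150 x 250 x 12 mm with white printed brackets that carry the ratchet wheel and its pawl. Origin: on the bench straight below the wheel's centre; z up; x runs along the wheel's axle away from the robot, y to the left seen from the robot. The brackets rise to 134 mm at x = +27 to +41 mm. The base reaches y = -155 to +95 mm.
- wheel_hub (a point): centre of the toothed wheel, on its axle (along the stand's x), 105 mm above the bench. The terracotta-coloured wheel is 120 mm over its 10 saw teeth, 20 mm thick (stand x -10 to +10 mm), root radius 48 mm.
- push_handle (a point): point on one of the wheel's five black push handles, 70 mm from the axle. They are round radial bars 12 mm thick, 72 deg apart, ending 85 mm from the axle, at stand x = -55 mm (robot's side of the wheel). This one starts nearly upright, 22 to 29 deg from vertical towards the stand's +y; one notch backward carries it over the top towards -y.
- wheel (a joint): turn of the wheel, rad, positive = backward (its top moves towards the stand's -y, towards the pawl). A notch is 0.628. 0 = a steep tooth face just rests on the lowered pawl; starts at -0.16 to -0.04; with the pawl down it cannot pass about +0.03. Needs 0.2 N m (3 N at a handle), stays where left. The pawl drops fully into the next notch at about 0.45 to 0.64.
- pawl (a joint): swing of the pawl, rad: 0 = fully down in the teeth (stop), positive = lifted, nose up and over towards the stand's -y; stop at 1.2. It clears the teeth above about 0.17. Stiff hinge (about 0.08 N m, 1 to 2 N at the tab), so it stays where it is left and must be pushed down again as well. It starts at 0 to 0.04.
- pawl_pivot (a point): hinge of the pawl: axis along the stand's x, 98 mm to the -y side of the wheel's axle and 115 mm above the bench.
- pawl_tab (a point): centre of the blue tab on top of the white pawl, a plate 34 mm along the stand's x, 56 mm high, 8 mm thick; pawl down, it leans 20 deg to +y, its centre 31 mm to the -y side of the axle and 193 mm up (top 220 mm), 103 mm from the pivot. Pushed to -y it lifts the pawl, pushed back to +y it lowers it. Push it above 197 mm: the rising nose below sweeps up to 195 mm.
- print_tall: bystander: terracotta-coloured hollow printed prism, 75 x 55 x 160 mm high; origin under its centre
- print_mid: bystander: the same kind, 65 x 65 x 140 mm high; origin under its centre
- print_short: bystander: the same kind, 60 x 50 x 100 mm high; origin under its centre
- wrench: bystander: wrench 160 mm long lying in front of the stand; origin under its middle, x along it
- pliers: bystander: pliers 190 mm long with red and black handles lying to the left of the stand; origin under the middle, x along them
- bolt: bystander: steel hex bolt standing on its 24 mm head, 60 mm high, left of the stand; origin under its centre
- nut: bystander: loose steel hex nut 28 mm wide, 12 mm high, lying on the stand's base behind the wheel; origin under its centre
- drill: bystander: dark green and black cordless drill standing on its battery, 220 mm high; origin under its centre

How it is judged:
On the way, in this order (a step that is already met when the one before it is completed fails the run):
1. the pawl is lifted clear of the teeth (value of joint pawl above 0.17 rad and value of joint wheel below 0.2 rad), for 0.2 s.
2. with the pawl lifted, the wheel is pushed back into the next notch (value of joint pawl above 0.15 rad and value of joint wheel between 0.3 and 0.72 rad), for 0.2 s.
3. the pawl is down in the next notch (value of joint pawl below 0.06 rad and value of joint wheel between 0.28 and 0.7 rad), for 0.2 s.
At the end, for the whole second after the job is handed in: The pawl is fully down (joint below 0.06 rad) in the notch one behind the starting one (wheel joint 0.28 to 0.70 rad), wheel and pawl at rest, every bystander within 20 mm of where it stood (all of step 3 and velocity of joint wheel between -0.05 and 0.05 rad/s and velocity of joint pawl between -0.05 and 0.05 rad/s and distance of each of print_tall, print_mid, print_short, wrench, pliers, bolt, nut, drill from where it was at the start of the episode below 0.02 m); the robot touches nothing.
It fails at once if the wheel is pushed back well beyond one notch (value of joint wheel above 0.95 rad).
It fails at once if something lying around is picked up or shifted (distance of any of print_tall, print_mid, print_short, wrench, pliers, bolt, nut, drill from where it was at the start of the episode above 0.02 m).
It also fails if it takes over 64 s, if anything falls off the work surface, if the arm or the gripper's body presses on something with over 40 N, if the wrist force passes 120 N, or if a joint passes its speed limit or range.

### The arm

A 6-joint arm with a two-finger parallel gripper is mounted at the origin on the work surface. World frame = base frame: x ahead of the robot, y to its left, z up, the work surface at z = 0. Lengths are in m, angles in rad, forces in N, time in s.
With the tool pointing down it reaches from about 0.35 to 0.775 m from the base axis. Payload 7.3 kg.
Tool frame: the origin (TCP) lies between the finger pads; the fingertips stand 8 mm ahead of it and the grasp point (between the pads) lies 11 mm behind it (robot.nose_length is the distance from the TCP to the fingertips, in m); z points along the fingers, y is the line along which they close (so a half turn about z gives the same grasp; the last joint's range is limited). The gripper opens to 92 mm and grips with 3 to 60 N. Pads are 19 mm wide; open, the fingers measure 130 mm over their backs; the gripper's body (75 mm by 190 mm) begins 47 mm behind the grasp point.
Start: joints at [-1.362, 0.342, 1.524, -0, 1.275, -0.146], TCP at [0.182, -0.492, 0.235] pointing down, gripper open.
Joint ranges: [-2.53, 2.53], [-0.77, 2.02], [0.04, 2.7], [-1, 4.14], [0.28, 2.66], [-3.11, 3.11]. Speed limits (rad/s): [2.57, 2.57, 3.14, 3.14, 3.14, 3.14].

### API

Orientations are given as [roll, pitch, yaw] about the fixed x, y, z axes, in that order (R = Rz(yaw) Ry(pitch) Rx(roll)).
In Python, from cell import robot gives the robot as it stands. The module is installed in compiled form; this text tells all that it offers.
- The arm moves only by the shell command python3 -m jog 'ROWS' [FORCE]. ROWS is JSON, a list that holds one entry, the list of rows, each a list of 5 numbers: the gripper's target within -1 to 1 (fully open at 1, half-way at 0, shut at -1), then the shift along the tool's x, y, z in m, then the turn about the tool's z in rad. A call has 1 to 5 rows; each row is the pose to reach, as a shift and turn from the pose commanded when the call began, along the tool's axes at that moment; what a row does not reach only later rows make up. A row lasts 1/12 s, in which the tool goes at most 41.7 mm and 7.16 degrees, less where a joint would pass 70% of its speed; a pose out of reach is approached as far as the arm can. A call with a gripper value outside its range is refused whole. The fingers move at their own pace and stop on an object; FORCE is the grip in N (left out, the last holds). Time passes only in rows, so rows that repeat a pose let the fingers close. It gives the time, the measured TCP pose, the force, the opening and the grip force at its end, in the units of the state.
- robot.observe(): the state, without advancing time (a new reading comes with each control period).
- robot.read_camera(name): name is "scene" or "side" or "wrist"; returns the picture (400x640x3 uint8, red, green, blue); there is no depth.
- robot.camera_model(name): a dict with "camera_matrix" (3x3 intrinsics, pixels), "dist_coeffs" ([k1, k2, p1, p2, k3] as OpenCV has them; the pictures are not rectified), "position" and "attitude" of the camera in the world; the wrist camera has in their place "mount" (4x4, takes a point from camera to tool coordinates, whose origin is the TCP and whose axes are the flange's). Camera axes: x right, y down, z forward; pixel columns grow to the right and rows downward; lengths in m; the calibration is good to about 2 mm. A picture is of the moment at which its call begins: read the wrist's pose just before it. camera_model takes no time and is no camera call.
- robot.hand_in(): hands the job in; it is judged then, once.
The state is a dict: "time": time; "qpos": joint angles; "qvel": joint speeds; "joint_efforts": joint torques, N m; "tool_pos": TCP position; "tool_rot": TCP orientation; "contact_force": force on the tool from outside, world axes, zero at the start; "torque": the same for the moment, N m; "opening": finger opening in m; "grip_force": force on a finger pad.
Only numpy, scipy, OpenCV 4.12 (cv2) and the standard library are available. Lean on these libraries where they do the work, as an engineer would, in place of code of your own. Each camera call takes 0.05 s, during which the arm holds its last target. There are 200 camera calls.

## Working session

There is one attempt and no reset: what is moved stays moved. The work goes in short steps, Python scripts to look and compute and a shell command to move; the robot and the scene stay as the last step left them, time stands still between calls to the robot, and variables do not carry over. Pictures are saved under pics/ and viewed, at most 10 in all, crops included, and the job is handed in when it is done.

```bash
mkdir -p pics; python3 - <<'E'
from cell import robot
import cv2
o=robot.observe();print(o['time'],o['tool_pos'],o['tool_rot'],o['opening'])
for n in("scene","side"):
    cv2.imwrite(f"pics/{n}0.png",robot.read_camera(n)[:,:,::-1]);m=robot.camera_model(n);print({k:(v.tolist() if hasattr(v,'tolist') else v) for k,v in m.items()})
E
```

```text
0.0 [ 0.18232851 -0.49190393  0.23404017] [-3.14005757e+00 -2.13793421e-04  3.54820217e-01] 0.09177785092095421
{'camera_matrix': [[473.6417647910373, 0.0, 312.2240606357476], [0.0, 473.6417647910373, 201.23934668457665], [0.0, 0.0, 1.0]], 'dist_coeffs': [-0.118782684822617, 0.0, 0.0, 0.0, 0.0], 'position': [1.709703795818656, -0.1860279439027253, 1.131344240042816], 'attitude': [-2.2678795178937126, 0.0064357954965963415, 1.3689919843523621]}
{'camera_matrix': [[429.20111132633383, 0.0, 316.9587677882302], [0.0, 429.20111132633383, 200.14295936629264], [0.0, 0.0, 1.0]], 'dist_coeffs': [0.028634754412283414, 0.0, 0.0, 0.0, 0.0], 'position': [-0.0023296282693041244, 0.864799207221011, 0.8318322816652831], 'attitude': [-2.1735432767940344, -0.023732284337385723, -2.5149674928819987]}
```

View pics/scene0.png

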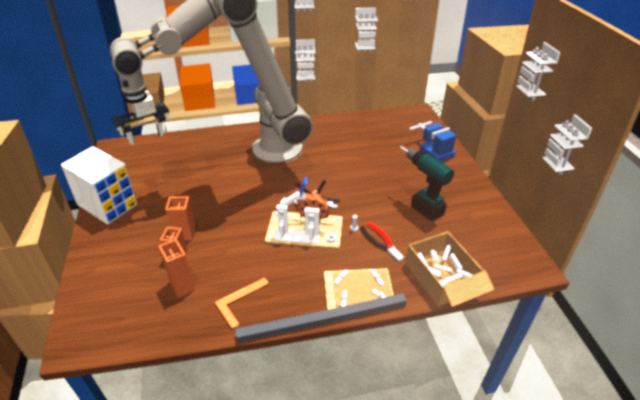

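View pics/side0.png

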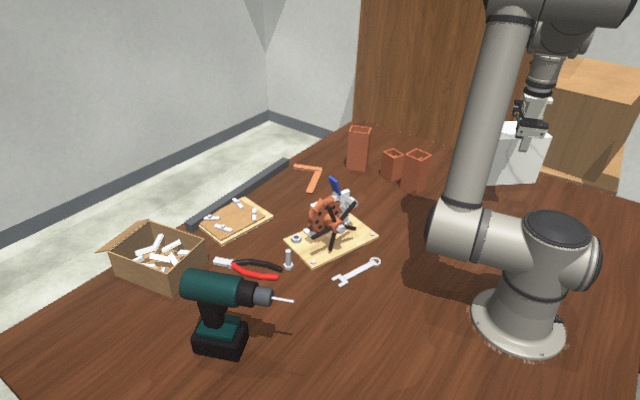

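The scene camera shows the stand's base at about (305,230), and the side camera shows it at about (332,240), with the blue tab at (335,187). I'll enlarge both to get corners.

```bash
python3 - <<'E'
import cv2
a=cv2.imread('pics/scene0.png')[170:255,250:360];b=cv2.imread('pics/side0.png')[165:275,270:390]
cv2.imwrite('pics/c1.png',cv2.resize(a,None,fx=7,fy=7,interpolation=2));cv2.imwrite('pics/c2.png',cv2.resize(b,None,fx=5,fy=5,interpolation=2))
E
```

```text
(no output)
```

View pics/c1.png

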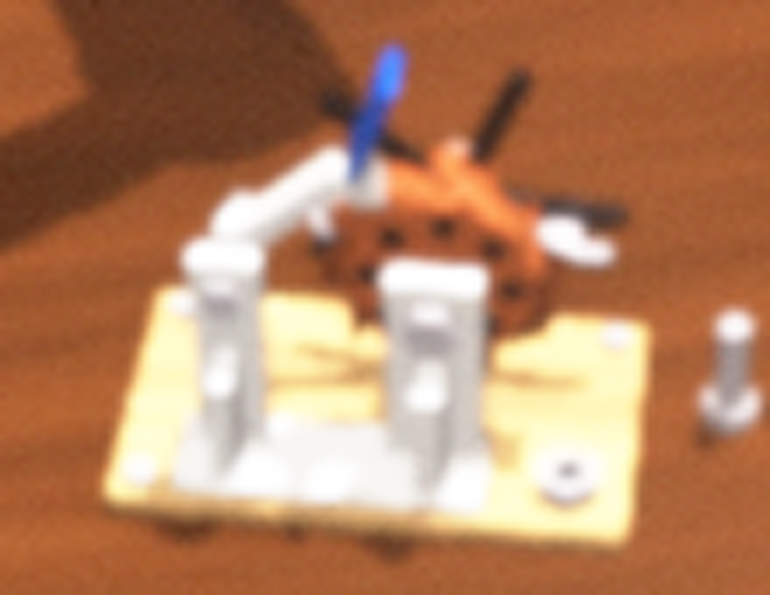

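View pics/c2.png

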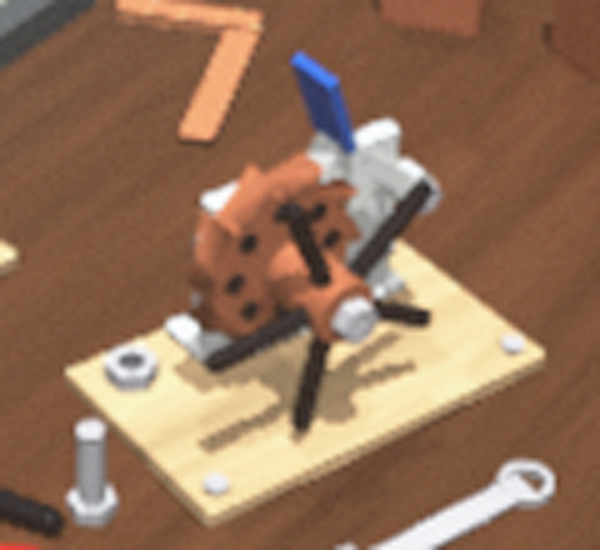

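Base top corners, from the crops:

| Camera | Corner pixels (crop) |
|---|---|
| Scene | (105,495), (630,540), (652,322), (160,288) |
| Side | (210,515), (68,372), (545,350) |

The tab top is at scene (395,50) and side (302,62). The upright handle's tip is at scene (520,75) and side (290,212). I'll fit the stand pose from these.

```bash
cat > h.py <<'E'
import numpy as np,cv2
from cell import robot
from scipy.spatial.transform import Rotation as R
from scipy.optimize import least_squares
def proj(n,P):
    m=robot.camera_model(n);Rw=R.from_euler('xyz',m['attitude']).as_matrix()
    t=-Rw.T@np.array(m['position'])
    return cv2.projectPoints(np.atleast_2d(P).astype(float),cv2.Rodrigues(Rw.T)[0],t,np.array(m['camera_matrix']),np.array(m['dist_coeffs']))[0][:,0]
def toW(p,S):
    c,s=np.cos(p[2]),np.sin(p[2]);S=np.atleast_2d(S)
    return np.c_[p[0]+c*S[:,0]-s*S[:,1],p[1]+s*S[:,0]+c*S[:,1],S[:,2]]
E
python3 - <<'E'
from h import *
sc=np.array([[105,495],[630,540],[652,322],[160,288],[395,50],[520,75]])/7+[250,170]-.4
sd=np.array([[68,372],[210,515],[545,350],[302,62],[290,212]])/5+[270,165]-.4
def pts(p):
    x0=p[3];a,b=x0-.075,x0+.075
    nn=[b,-.155,.012];np_=[b,.095,.012];fp=[a,.095,.012];fn=[a,-.155,.012]
    tab=[p[5],-.0214,.2193];h=[-.055,.085*np.sin(p[4]),.105+.085*np.cos(p[4])]
    return proj('scene',toW(p,[nn,np_,fp,fn,tab,h])),proj('side',toW(p,[np_,fp,fn,tab,h]))
f=lambda p:np.r_[(pts(p)[0]-sc).ravel(),(pts(p)[1]-sd).ravel()]
r=least_squares(f,[.6,0,0,0,.45,0],loss='soft_l1')
print(r.x.round(4),np.degrees(r.x[[2,4]]).round(1));print(f(r.x).reshape(-1,2).round(1))
o=robot.observe()
m=robot.camera_model('wrist')['mount'];print(np.array(m).round(3).tolist(),o['time'])
# bystander estimates: project pixel to plane
E
```

```text
[ 0.5415  0.0487 -0.3127  0.001   0.4082  0.0069] [-17.9  23.4]
[[ 0.2  0.1]
 [-0.5 -0.8]
 [-0.7  0.4]
 [ 0.1  0.4]
 [-0.2  4.7]
 [ 1.  -0.5]
 [-0.9 -0.1]
 [ 0.1  0.2]
 [ 0.2  0.4]
 [ 0.4  1. ]
 [ 0.  -0.7]]
[[0.0, -0.958, -0.287, 0.077], [1.0, -0.0, 0.001, 0.001], [-0.001, -0.287, 0.958, -0.15], [0.0, 0.0, 0.0, 1.0]] 0.1
```

The stand fits to about 0.5 px. The one outlier is the scene tab point, which was actually the tab's far corner, so I'll refit with corners. I'll also write a helper that converts stand targets into tool-axis shifts.

```bash
python3 - <<'E'
from h import *
sc=np.array([[105,495],[630,540],[652,322],[160,288],[395,45],[520,75]])/7+[250,170]-.4
sd=np.array([[68,372],[210,515],[545,350],[295,55],[328,80],[290,212]])/5+[270,165]-.4
def pts(p):
    a,b=p[3]-.075,p[3]+.075
    nn=[b,-.155,.012];np_=[b,.095,.012];fp=[a,.095,.012];fn=[a,-.155,.012]
    tab=lambda x:[p[5]+x,-.0214,.2193];h=[-.055,.085*np.sin(p[4]),.105+.085*np.cos(p[4])]
    return proj('scene',toW(p,[nn,np_,fp,fn,tab(-.017),h])),proj('side',toW(p,[np_,fp,fn,tab(.017),tab(-.017),h]))
f=lambda p:np.r_[(pts(p)[0]-sc).ravel(),(pts(p)[1]-sd).ravel()]
r=least_squares(f,[.6,0,0,0,.45,0],loss='soft_l1')
print(r.x.round(4).tolist(),np.degrees(r.x[[2,4]]).round(1));print(f(r.x).reshape(-1,2).round(1).tolist())
np.save('p.npy',r.x)
E
cat > to.py <<'E'
# to.py X Y Ztip (mm, stand frame): tool-axis shift + turn; no args: where the tip is
import sys
from h import *
p=np.load('p.npy');o=robot.observe();t=np.array(o['tool_pos']);rot=R.from_euler('xyz',o['tool_rot'])
c,s=np.cos(p[2]),np.sin(p[2]);d=t[:2]-p[:2]
print('t',round(o['time'],2),'tip stand mm',(1e3*np.array([c*d[0]+s*d[1],-s*d[0]+c*d[1],t[2]-.008])).round(1),'F stand',(np.array([[c,s,0],[-s,c,0],[0,0,1]])@o['contact_force']).round(1),'yawrel',round(o['tool_rot'][2]-p[2],3))
if len(sys.argv)>3:
    S=np.array(list(map(float,sys.argv[1:4])))/1e3;w=toW(p,S)[0];w[2]+=.008
    print('shift tool',rot.inv().apply(w-t).round(4),'turn',round(-(p[2]+np.pi/2-o['tool_rot'][2]),3))
E
python3 to.py 0 30 290
```

```text
[0.5413, 0.048, -0.3139, 0.0011, 0.4157, 0.002] [-18.   23.8]
[[-0.1, 0.0], [-0.7, -0.7], [-0.9, 0.4], [-0.1, 0.4], [0.4, 1.2], [0.9, -0.5], [-0.7, -0.3], [0.2, 0.1], [0.4, 0.4], [-0.6, 0.4], [0.4, 0.8], [0.0, -0.6]]
t 0.1 tip stand mm [-174.7 -624.4  226.1] F stand [ 0.1  0.1 -0. ] yawrel 0.669
shift tool [ 0.5428 -0.4052 -0.0632] turn -0.902
```

```bash
python3 -m jog '[[[-1,0.02,-0.015,-0.03,0],[-1,0.05,-0.037,-0.045,0],[-1,0.08,-0.06,-0.06,0],[-1,0.112,-0.084,-0.063,0],[-1,0.144,-0.108,-0.063,0]]]' 10
python3 -m jog '[[[-1,0.032,-0.024,0,0],[-1,0.064,-0.048,0,0],[-1,0.096,-0.072,0,0],[-1,0.128,-0.096,0,0],[-1,0.16,-0.12,0,0]]]'
python3 -m jog '[[[-1,0.03,-0.022,0,-0.12],[-1,0.06,-0.044,0,-0.24],[-1,0.09,-0.066,0,-0.36],[-1,0.12,-0.088,0,-0.48],[-1,0.12,-0.088,0,-0.6]]]'
python3 to.py 0 25 290
```

```text
time: 0.52
tool_pos: [0.2806, -0.3399, 0.2987]
tool_rot: [3.139, -0.0, 0.354]
contact_force: [0.4, 0.0, -0.2]
opening: 0.0631
grip_force: 0.0
time: 0.93
tool_pos: [0.3887, -0.171, 0.2976]
tool_rot: [-3.142, 0.0, 0.355]
contact_force: [1.9, -0.6, -0.9]
opening: 0.0302
grip_force: 0.0
time: 1.35
tool_pos: [0.4724, -0.0437, 0.2972]
tool_rot: [-3.141, -0.002, 0.966]
contact_force: [-1.4, -0.1, -0.4]
opening: 0.0011
grip_force: 0.0
t 1.35 tip stand mm [ -37.3 -108.5  289.2] F stand [-1.3 -0.6 -0.4] yawrel 1.28
shift tool [ 0.1385 -0.0026 -0.0005] turn -0.291
```

```bash
python3 -m jog '[[[-1,0.035,0,0,-0.1],[-1,0.07,0,0,-0.2],[-1,0.105,-0.002,0,-0.29],[-1,0.137,-0.003,0,-0.29],[-1,0.137,-0.003,0,-0.29]]]'
python3 to.py 0 15 204; python3 - <<'E'
from h import *
a=robot.read_camera('scene');b=robot.read_camera('side')
a=cv2.resize(a[140:260,230:390,::-1],None,fx=5,fy=5,interpolation=2)[:600]
cv2.imwrite('pics/a1.png',a)
E
```

```text
time: 1.77
tool_pos: [0.5487, 0.0692, 0.2965]
tool_rot: [-3.141, -0.002, 1.249]
contact_force: [-1.2, 0.1, -1.4]
opening: 0.0003
grip_force: 0.0
t 1.77 tip stand mm [  0.5  22.5 288.5] F stand [-1.2 -0.2 -1.4] yawrel 1.563
shift tool [-0.0076 -0.0003  0.0845] turn -0.008
```

View pics/a1.png

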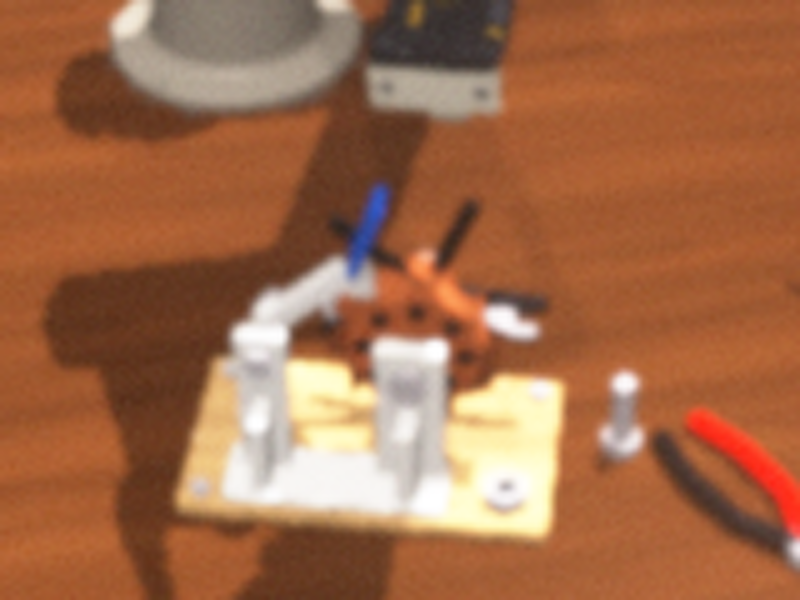

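The tip hangs above and about 30 mm to the +y side of the tab (tab top at crop (380,190), gripper body end at (435,90)). Next: descend, then push to -y.

```bash
python3 -m jog '[[[-1,0,0,0.03,0],[-1,0,0,0.06,0],[-1,0,0,0.084,0],[-1,0,0,0.084,0]]]'
python3 -m jog '[[[-1,-0.01,0,0,0],[-1,-0.02,0,0,0],[-1,-0.03,0,0,0],[-1,-0.035,0,0,0],[-1,-0.04,0,0,0]]]'
python3 to.py 0 -50 204
```

```text
time: 2.2
tool_pos: [0.5436, 0.0637, 0.209]
tool_rot: [-3.132, 0.003, 1.243]
contact_force: [-0.7, -0.5, -1.5]
opening: 0.0005
grip_force: 0.0
time: 2.62
tool_pos: [0.5345, 0.0259, 0.2153]
tool_rot: [3.139, -0.001, 1.244]
contact_force: [0.6, 1.4, 1.1]
opening: 0.0007
grip_force: 0.8
t 2.62 tip stand mm [  0.4 -23.1 207.3] F stand [0.1 1.5 1.1] yawrel 1.558
shift tool [-0.0269 -0.      0.0032] turn -0.013
```

```bash
python3 -m jog '[[[-1,-0.006,0,0,0],[-1,-0.012,0,0.001,0],[-1,-0.018,0,0.002,0],[-1,-0.024,0,0.002,0],[-1,-0.03,0,0.002,0]]]'
python3 -m jog '[[[-1,0,0,0,0],[-1,0,0,0,0],[-1,0,0,0,0]]]'
python3 to.py; python3 - <<'E'
from h import *
b=robot.read_camera('side')
cv2.imwrite('pics/a2.png',cv2.resize(b[155:275,260:400,::-1],None,fx=5,fy=5,interpolation=2))
E
```

```text
time: 3.03
tool_pos: [0.5243, -0.0019, 0.2116]
tool_rot: [-3.141, -0.0, 1.245]
contact_force: [-0.3, 0.7, 0.8]
opening: 0.0002
grip_force: 0.8
time: 3.28
tool_pos: [0.5244, -0.0016, 0.2115]
tool_rot: [-3.141, 0.0, 1.245]
contact_force: [0.2, 0.6, 0.7]
opening: 0.0001
grip_force: 0.0
t 3.28 tip stand mm [ -0.8 -52.4 203.5] F stand [-0.   0.6  0.7] yawrel 1.559
```

View pics/a2.png

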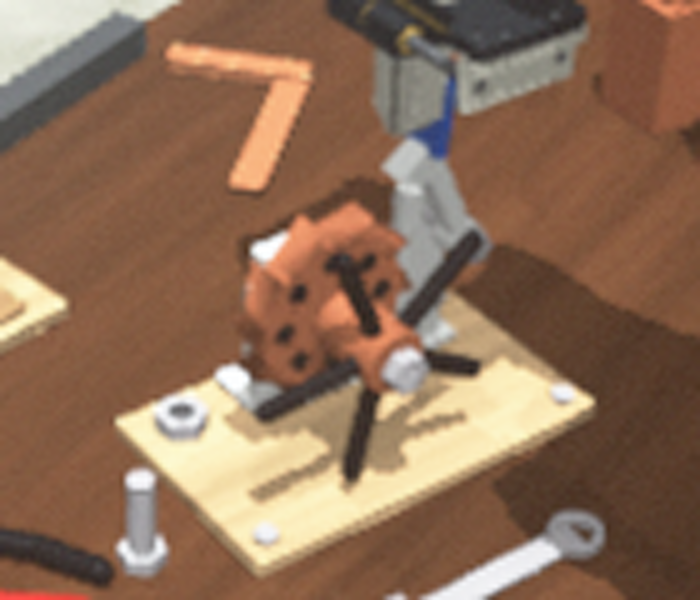

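The tab at (440,120) is upright and the nose is clear of the teeth. Now I'll back off and go round to the +y side of the handle.

```bash
python3 -m jog '[[[-1,0.02,0,-0.005,0],[-1,0.05,-0.015,-0.01,0],[-1,0.08,-0.035,-0.01,0],[-1,0.11,-0.056,-0.01,0],[-1,0.113,-0.056,-0.01,0]]]'
python3 -m jog '[[[-1,0,0,0.03,0],[-1,0,0,0.053,0],[-1,0,0,0.053,0],[-1,0,0,0.053,0]]]'
python3 to.py -57 7 160
```

```text
time: 3.75
tool_pos: [0.5056, 0.1284, 0.2217]
tool_rot: [-3.14, -0.001, 1.249]
contact_force: [0.2, 0.7, 0.1]
opening: 0.0005
grip_force: 0.0
time: 4.08
tool_pos: [0.5071, 0.1234, 0.1681]
tool_rot: [-3.139, 0.001, 1.245]
contact_force: [0.7, 0.4, 0.2]
opening: 0.0003
grip_force: 0.0
t 4.08 tip stand mm [-55.8  61.2 160.1] F stand [0.6 0.6 0.2] yawrel 1.559
shift tool [-0.0542 -0.0006  0.0002] turn -0.012
```

```bash
python3 -m jog '[[[-1,-0.01,0,0,0],[-1,-0.017,0,0,0],[-1,-0.022,0,0,0],[-1,-0.027,0,0,0],[-1,-0.032,0,0,0]]]'
python3 -m jog '[[[-1,-0.005,0,0,0],[-1,-0.01,0,0,0],[-1,-0.015,0,0,0],[-1,-0.02,0,0,0],[-1,-0.02,0,0,0]]]'
python3 -m jog '[[[-1,0,0,0,0],[-1,0,0,0,0],[-1,0,0,0,0]]]'; python3 to.py -57 6 160
```

```text
time: 4.5
tool_pos: [0.4984, 0.0926, 0.17]
tool_rot: [3.138, -0.002, 1.244]
contact_force: [2.9, 2.8, 3.5]
opening: 0.0006
grip_force: 2.1
time: 4.92
tool_pos: [0.4906, 0.0734, 0.1686]
tool_rot: [-3.141, 0.001, 1.244]
contact_force: [1.4, 0.4, 1.8]
opening: 0.0003
grip_force: 1.0
time: 5.17
tool_pos: [0.4903, 0.0742, 0.1681]
tool_rot: [-3.14, 0.001, 1.245]
contact_force: [-0.6, -0.3, -0.3]
opening: 0.0004
grip_force: 0.1
t 5.17 tip stand mm [-56.6   9.1 160.1] F stand [-0.5 -0.5 -0.3] yawrel 1.559
shift tool [-0.0031 -0.0003  0.0001] turn -0.012
```

```bash
python3 -m jog '[[[-1,-0.002,0,0,0],[-1,-0.003,0,0,0],[-1,-0.003,0,0,0],[-1,-0.003,0,0,0]]]'; python3 to.py
python3 -m jog '[[[-1,0.015,0,0,0],[-1,0.045,0,0,0],[-1,0.05,0,-0.03,0],[-1,0.05,0,-0.07,0],[-1,0.05,0,-0.11,0]]]'; python3 to.py -2 -100 280
python3 - <<'E'
from h import *
b=robot.read_camera('side')
cv2.imwrite('pics/a3.png',cv2.resize(b[155:275,260:400,::-1],None,fx=5,fy=5,interpolation=2))
E
```

```text
time: 5.5
tool_pos: [0.4897, 0.0717, 0.1684]
tool_rot: [-3.141, 0.0, 1.245]
contact_force: [0.9, 3.0, -1.6]
opening: 0.0009
grip_force: 1.5
t 5.5 tip stand mm [-56.4   6.6 160.4] F stand [-0.1  3.2 -1.6] yawrel 1.559
time: 5.92
tool_pos: [0.5052, 0.1188, 0.2791]
tool_rot: [-3.139, 0.003, 1.246]
contact_force: [0.5, 0.0, 0.2]
opening: 0.0004
grip_force: 0.0
t 5.92 tip stand mm [-56.2  56.2 271.1] F stand [0.5 0.2 0.2] yawrel 1.56
shift tool [-0.1556  0.0559 -0.0086] turn -0.011
```

View pics/a3.png

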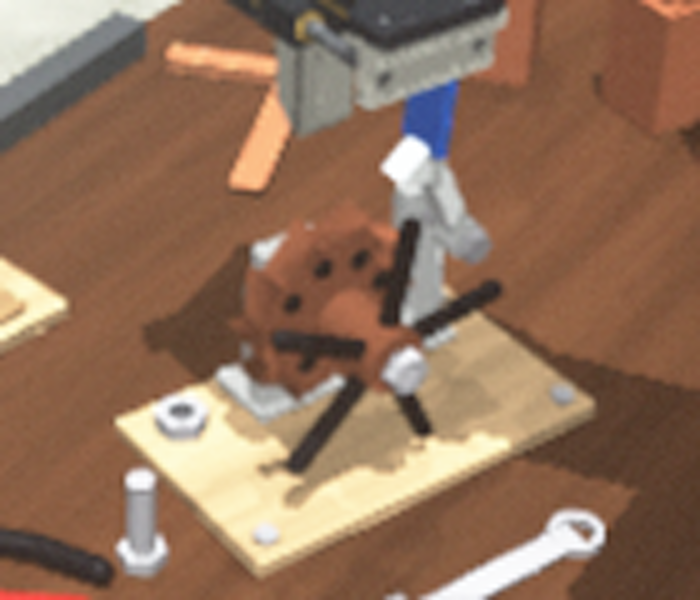

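The wheel has turned and the handle tip is now at crop (410,225). The pawl is still up, tab at (430,120). I'll fit the handle angle from the tip pixel.

```bash
python3 - <<'E'
from h import *
p=np.load('p.npy')
for d in (-16,-14,-12,-10,-8,-6,-4):
    a=np.radians(d);q=proj('side',toW(p,[-.055,.085*np.sin(a),.105+.085*np.cos(a)]))[0]
    print(d,((q+.4-[260,155])*5).round(0),'wheel',round(np.radians(19.75-d),3))
E
```

```text
-16 [426. 218.] wheel 0.624
-14 [422. 218.] wheel 0.589
-12 [418. 219.] wheel 0.554
-10 [414. 220.] wheel 0.519
-8 [410. 221.] wheel 0.484
-6 [405. 222.] wheel 0.449
-4 [401. 223.] wheel 0.415
```

Wheel is at about 0.5 rad, inside the window. Next I'll cross over the tab to its -y side and push it down.

```bash
python3 -m jog '[[[-1,0,0,-0.015,0],[-1,-0.035,0.015,-0.015,0],[-1,-0.07,0.03,-0.015,0],[-1,-0.105,0.045,-0.015,0],[-1,-0.14,0.055,-0.015,0]]]'
python3 -m jog '[[[-1,-0.02,0,0,0],[-1,-0.02,0,0,0],[-1,-0.02,0,0.03,0],[-1,-0.02,0,0.06,0],[-1,-0.02,0,0.08,0]]]'
python3 to.py -2 -41 203
```

```text
time: 6.38
tool_pos: [0.5133, -0.0336, 0.2936]
tool_rot: [3.141, 0.001, 1.245]
contact_force: [0.8, 0.5, -0.0]
opening: 0.0004
grip_force: 0.0
time: 6.8
tool_pos: [0.5058, -0.0501, 0.2115]
tool_rot: [-3.139, 0.001, 1.245]
contact_force: [-0.6, 0.5, 0.2]
opening: 0.0007
grip_force: 0.0
t 6.8 tip stand mm [  -3.5 -104.2  203.5] F stand [-0.7  0.3  0.2] yawrel 1.558
shift tool [0.0632 0.0007 0.0004] turn -0.012
```

```bash
python3 -m jog '[[[-1,0.012,0,0,0],[-1,0.022,0,0,0],[-1,0.03,0,0,0],[-1,0.037,0,0,0],[-1,0.044,0,0,0]]]'
python3 -m jog '[[[-1,0.005,0,0,0],[-1,0.01,0,0,0],[-1,0.015,0,0,0],[-1,0.017,0,0,0],[-1,0.017,0,0,0]]]'
python3 to.py; python3 -m jog '[[[-1,0.002,0,0,0],[-1,0.004,0,0,0],[-1,0.004,0,0,0],[-1,0.004,0,0,0]]]'
python3 to.py
```

```text
time: 7.22
tool_pos: [0.522, -0.0076, 0.2151]
tool_rot: [3.139, -0.0, 1.246]
contact_force: [-0.3, -1.2, -0.1]
opening: 0.0004
grip_force: 0.5
time: 7.63
tool_pos: [0.5266, 0.0078, 0.2138]
tool_rot: [3.141, -0.0, 1.245]
contact_force: [0.0, -0.5, -0.3]
opening: 0.0004
grip_force: 0.0
t 7.63 tip stand mm [ -1.6 -42.7 205.8] F stand [ 0.2 -0.5 -0.3] yawrel 1.559
time: 7.97
tool_pos: [0.5274, 0.0101, 0.2135]
tool_rot: [-3.141, 0.002, 1.244]
contact_force: [-1.0, -4.9, 0.1]
opening: 0.0003
grip_force: 2.2
t 7.97 tip stand mm [ -1.6 -40.3 205.5] F stand [ 0.6 -4.9  0.1] yawrel 1.558
```

```bash
python3 -m jog '[[[-1,0.002,0,0,0],[-1,0.004,0,0,0],[-1,0.004,0,0,0],[-1,0.004,0,0,0]]]'
python3 to.py;python3 -m jog '[[[-1,0.002,0,0,0],[-1,0.004,0,0,0],[-1,0.004,0,0,0],[-1,0.004,0,0,0]]]'
python3 to.py
```

```text
time: 8.3
tool_pos: [0.5277, 0.0112, 0.2132]
tool_rot: [-3.14, 0.008, 1.244]
contact_force: [-4.1, -14.4, -0.3]
opening: 0.0004
grip_force: 7.5
t 8.3 tip stand mm [ -1.6 -39.2 205.2] F stand [  0.6 -15.   -0.3] yawrel 1.558
time: 8.63
tool_pos: [0.528, 0.0121, 0.2128]
tool_rot: [-3.139, 0.014, 1.243]
contact_force: [-8.6, -26.8, -1.6]
opening: 0.0006
grip_force: 13.1
t 8.63 tip stand mm [ -1.6 -38.3 204.8] F stand [  0.1 -28.2  -1.6] yawrel 1.557
```

The tab is firmly against its stop: 28 N, with only about 1 mm of extra travel and the position matching "home". Now I'll retreat and check.

```bash
python3 -m jog '[[[-1,-0.012,0,0,0],[-1,-0.04,0,0,0],[-1,-0.055,0,-0.03,0],[-1,-0.06,0,-0.07,0],[-1,-0.06,0,-0.1,0]]]'
python3 -m jog '[[[-1,-0.04,0,0,0],[-1,-0.08,0,0,0],[-1,-0.12,0,0,0],[-1,-0.15,0,0,0],[-1,-0.15,0,0,0]]]'
python3 to.py;python3 - <<'E'
from h import *
b=robot.read_camera('side')
cv2.imwrite('pics/a4.png',cv2.resize(b[155:275,260:400,::-1],None,fx=5,fy=5,interpolation=2))
p=np.load('p.npy')
P=[[.019,-.0214,.2193],[-.015,-.0214,.2193]]+[[-.055,.085*np.sin(a),.105+.085*np.cos(a)] for a in np.radians([-12,-9,-6])]
print(((proj('side',toW(p,P))+.4-[260,155])*5).round(0).tolist())
E
```

```text
time: 9.05
tool_pos: [0.5108, -0.0394, 0.3161]
tool_rot: [3.14, -0.0, 1.243]
contact_force: [0.8, 0.1, -0.7]
opening: 0.0004
grip_force: 0.0
time: 9.47
tool_pos: [0.4616, -0.1846, 0.3137]
tool_rot: [3.141, 0.002, 1.24]
contact_force: [0.3, 0.6, 0.1]
opening: 0.0007
grip_force: 0.0
t 9.47 tip stand mm [  -4.  -245.9  305.7] F stand [0.1 0.6 0.1] yawrel 1.553
[[342.0, 107.0], [380.0, 134.0], [418.0, 219.0], [412.0, 220.0], [405.0, 222.0]]
```

View pics/a4.png

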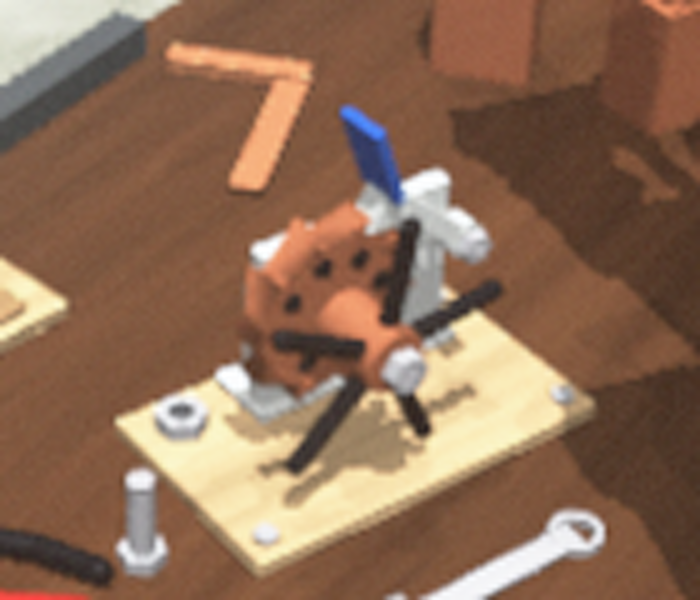

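The tab corners at (343,108) and (380,131) match the predicted home position. The handle tip at (411,224) puts the wheel at about 0.5 rad, and the nut, bolt and wrench haven't moved. Handing in.

```bash
python3 -m jog '[[[-1,0,0,0,0],[-1,0,0,0,0],[-1,0,0,0,0]]]' >/dev/null; python3 -c "
from cell import robot
print(robot.hand_in())"
```

```text
the job is handed in; nothing more can be done
None
```

I handed the job in at about 10 s: by the last picture the pawl is fully home, the wheel sits at about 0.5 rad (one notch back), the bystanders in view hadn't moved and the arm is clear; no verdict came back.

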